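# Shut the instrument case's door and hold its top cover open for inspection

### The job

The instrument case has to be looked into while it runs. First push its open front door shut until it snaps fully home on its roller catch (that makes the interlock), then lift the blue top cover by the black pull at its front edge and hold it open at 55 degrees, give or take 5; the fan lead inside is short, so never raise the cover past 70 degrees, and do not move the things standing round the case. The cover drops shut if let go, so finish still gripping the pull and holding the cover still at that angle, with the door shut.

Things in the scene. Friction and masses are not known exactly. Their poses are not given: they have to be found in the camera images.
- case: instrument case, fixed on the bench: grey shell 185 mm deep, 210 wide, 136 high with the cover shut, circuit boards inside. Origin: centre of its underside; its own -x axis points out of its front towards the robot, +y to its left side (seen from the robot), z up
- front_door (a joint): angle of the front door about its upright hinge at the case's left front edge, rad: 0 = fully home on the catch, grows as the door swings out towards the robot. A slightly stiff hinge lets it stay where it is left. The sprung roller catch resists from about 0.06 rad, is overcome at about 0.02 rad with 5 to 10 N near the free edge, and then pulls the door home by itself
- door_face (a point): point on the outer face of the front door (aluminium frame with a smoked window, 200 mm wide, 106 high, 11 thick; lower edge 16 mm and upper edge 122 mm above the bench), 160 mm from the hinge and 40 mm from the free edge, 86 mm above the bench. Its axes turn with the door: x points into the door (the way to push), y from the free edge to the hinge, z up
- door_hinge (a point): point on the door's hinge axis, at the same height, 5.5 mm behind the plane of the door's outer face; axes turn with the door
- top_cover (a joint): angle of the blue top cover about its level hinge along the case's rear upper edge, rad: 0 = shut, grows as it is raised (55 degrees = 0.96). It weighs 0.2 to 0.45 kg and falls shut by its weight from any angle used here
- cover_hinge (a point): middle of the cover's hinge axis, 133.5 mm above the bench; the axis runs along the case's y; axes turn with the cover
- pull_grip (a point): centre of the cover's black pull, 214 mm from the hinge axis and level with it when shut; the pull is a block standing out 34 mm from the middle of the cover's front edge, 22 mm wide (along the case's y), 14 mm thick, free on both sides, below and above; the shut door's face is 18 mm behind this point, its top edge 11 mm below it. Axes turn with the cover: x towards the hinge, y along the hinge axis
- cover_pull: the black pull itself, fixed to the cover; origin in the middle of the cover's front edge, 18 mm behind the centre of the pull; axes turn with the cover
- jar_flux: small white plastic jar with a dark red band, 54 mm across, 50 high; bystander; origin: centre of its underside
- side_cutters: yellow-handled side cutters lying flat, 118 x 90 x 13 mm; bystander; origin: centre of the underside
- amber_tape: roll of amber tape lying flat, 48 mm across, 19 high; bystander; origin: centre of its underside
- solder_spool: spool of solder wire with black flanges, 58 mm across, 45 high; bystander; origin: centre of its underside

How it is judged (in metres and radians):
On the way, in this order (a step that is already met when the one before it is completed fails the run):
1. the front door is shut and seated on its catch, the cover still down (value of joint front_door below 0.01 rad and value of joint top_cover below 0.1 rad), for 0.2 s.
2. the cover is held open by its pull between 50 and 60 degrees, the door still home (value of joint top_cover between 0.8727 and 1.0472 rad and contact force between the fingers and cover_pull above 0.8 N and value of joint front_door below 0.01 rad), for 0.3 s.
At the end, for the whole second after the job is handed in: the door is home on its catch (within 0.01 rad), the cover stands still between 50 and 60 degrees (under 0.05 rad/s) and the gripper still carries it by its pull (more than 0.8 N between fingers and pull; the pull at least 0.28 m above the bench) (all of step 2 and velocity of joint top_cover between -0.05 and 0.05 rad/s and height (world z) of pull_grip above 0.28 m); the arm keeps its last pose, push and grip.
It fails at once if the cover is raised past 70 degrees (value of joint top_cover above 1.2217 rad).
It fails at once if a thing standing round the case is moved by more than 3 cm (distance of any of jar_flux, side_cutters, amber_tape, solder_spool from where it was at the start of the episode above 0.03 m).
It also fails if it takes over 64 s, if anything falls off the work surface, if the arm or the gripper's body presses on something with over 40 N, if the wrist force passes 120 N, or if a joint passes its speed limit or range.

### The arm

A 6-joint arm with a two-finger parallel gripper is mounted at the origin on a cart in front of the work surface, level with it; the furniture and walls round the work are solid. World frame = base frame: x ahead of the robot, y to its left, z up, the work surface at z = 0. Lengths are in mm, angles in rad, forces in N, time in s.
With the tool pointing down it reaches from about 375 to 925 mm from the base axis. Payload 5.7 kg.
Tool frame: the origin (TCP) lies where the fingers leave the gripper's body, on its centre line; the fingertips stand 80 mm ahead of it and the grasp point (between the pads) lies 61 mm ahead of it; z points along the fingers, y is the line along which they close (so a half turn about z gives the same grasp; the last joint's range is limited). The gripper opens to 88 mm and grips with 3 to 60 N. Pads are 20 mm wide; open, the fingers measure 115 mm over their backs; the gripper's body (75 mm by 178 mm) begins 61 mm behind the grasp point.
Start: joints at [-0.115, 0.359, 1.51, -0, 1.272, -0.115], TCP at [599.977, -0.005, 302.623] pointing down, gripper open.
Joint ranges: [-2.97, 2.97], [-1.01, 2.36], [0.21, 2.38], [-0.96, 4.11], [0.2, 2.71], [-2.98, 2.98]. Speed limits (rad/s): [2.39, 2.39, 3.14, 3.14, 3.14, 3.14].

### API

Orientations are given as a unit quaternion [w, x, y, z].
In Python, from workcell import ctrl, imaging, hand_in gives the robot as it stands. The module is installed in compiled form; this text tells all that it offers.
- The arm moves only by the tool carry_out, never from a script. Its argument "deltas" is a list of rows, each a list of 6 numbers: the shift along the world's x, y, z normalised to -1 to 1, where 1 is 0.8 m, then the turn, a rotation vector about the world's x, y, z normalised to -1 to 1, where 1 is 30 degrees. In form: [[x, y, z, wx, wy, wz], ...]. A call has 1 to 20 rows; each row is the pose to reach, as a shift and turn from the pose commanded when the call began; what a row does not reach only later rows make up. A row lasts 1/12 s, in which the tool goes at most 41.7 mm and 7.16 degrees, less where a joint would pass 70% of its speed; a pose out of reach is approached as far as the arm can. A call with a number of a shift or a turn outside -1 to 1 is refused whole. A call with a gripper value outside its range is refused whole. "jaw" is the closure in counts, from 0 (fully open) to 255 (shut), set as the call begins (left out, the last holds). The fingers move at their own pace and stop on an object; "force" is the grip in N (left out, the last holds). Time passes only in rows, so rows that repeat a pose let the fingers close. It gives the time, the measured TCP pose, the force, the opening and the grip force at its end, in the units of the state.
- ctrl.sense(): the state, without advancing time (a new reading comes with each control period).
- imaging.capture(name): name is "scene" or "side" or "wrist"; returns the picture (384x512x3 uint8, red, green, blue); there is no depth.
- imaging.calibration(name): a dict with "vfov" (degrees; the focal length in pixels is half the picture's height over the tangent of half this angle, whatever the lens; pixels are square), "cx", "cy" (the principal point, pixels), "rvec" (rotation vector, rad) and "tvec" (3), from world to camera coordinates, as OpenCV has them. Camera axes: x right, y down, z forward; pixel columns grow to the right and rows downward; lengths in mm; the calibration is good to about 2 mm. A picture is of the moment at which its call begins: read the wrist's pose just before it. calibration takes no time and is no camera call; for the wrist camera it gives the pose at the moment of the call.
- hand_in(): hands the job in; it is judged then, once.
The state is a dict: "t": time; "joint_pos": joint angles; "dq": joint speeds; "joint_efforts": joint torques, N m; "eef_pos": TCP position; "orientation": TCP orientation; "contact_force": force on the tool from outside, world axes, zero at the start; "ft_torque": the same for the moment, N m; "gripper_width": finger opening in mm; "grip_force": force on a finger pad.
Only numpy, scipy, OpenCV 4.12 (cv2) and the standard library are available. Lean on these libraries where they do the work, as an engineer would, in place of code of your own. Each camera call takes 0.05 s, during which the arm holds its last target. There are 200 camera calls.

## Working session

There is one attempt and no reset: what is moved stays moved. The work goes in short steps, Python scripts to look and compute and a tool call to move; the robot and the scene stay as the last step left them, time stands still between calls to the robot, and variables do not carry over. Pictures are saved under pics/ and viewed, at most 10 in all, crops included, and the job is handed in when it is done.

Besides the shell and the picture viewer there is one more tool, called as name(argument=value, ...), one argument or row to a line, values as JSON. carry_out: Moves the arm, as the interface text tells. Scaled input: -1 to 1 covers 0.8 m each way for a shift and 30 degrees each way for a turn. Its arguments: {"type":"object","properties":{"deltas":{"type":"array","items":{"type":"array","items":{"type":"number","minimum":-1,"maximum":1}}},"jaw":{"type":"number"},"force":{"type":"number"}},"required":["deltas"]}

```bash
mkdir -p pics; cat > h.py <<'E'
import numpy as np, cv2
from workcell import ctrl, imaging, hand_in
def cal(n):
    c=imaging.calibration(n); f=192/np.tan(np.radians(c['vfov'])/2)
    R=cv2.Rodrigues(np.array(c['rvec'],float))[0]; t=np.array(c['tvec'],float).ravel()
    return f,c['cx'],c['cy'],R,t
def ray(C,u,v):
    f,cx,cy,R,t=C; d=R.T@np.array([(u-cx)/f,(v-cy)/f,1]); return -R.T@t,d/np.linalg.norm(d)
def onz(C,u,v,z):
    o,d=ray(C,u,v); return o+d*(z-o[2])/d[2]
def proj(C,p):
    f,cx,cy,R,t=C; q=R@np.array(p,float)+t; return np.array([cx+f*q[0]/q[2],cy+f*q[1]/q[2]])
def tri(*rs):
    A=0;b=0
    for o,d in rs:
        M=np.eye(3)-np.outer(d,d);A=A+M;b=b+M@o
    p=np.linalg.solve(A,b); return p,[np.linalg.norm((np.eye(3)-np.outer(d,d))@(p-o)) for o,d in rs]
def save(n,f,im=None):
    im=imaging.capture(n) if im is None else im
    cv2.imwrite('pics/'+f,im[:,:,::-1]); return im
E
python3 - <<'E'
from h import *
for n in('scene','side','wrist'):
    im=save(n,n+'0.png'); print(imaging.calibration(n))
    o,_=ray(cal(n),0,0);print(n,o.round())
a=[cv2.imread(f'pics/{n}0.png') for n in('scene','side')]
for n,i in zip(('scene','side'),a): cv2.imwrite(f'pics/{n}0b.png',cv2.resize(i,(800,600),interpolation=cv2.INTER_CUBIC))
print(ctrl.sense())
E
```

```text
{'vfov': 56.151878296845744, 'cx': 261.88381459042523, 'cy': 189.79853080659356, 'rvec': array([ 2.04398035, -1.05321197,  0.52588131]), 'tvec': array([-382.32131205,  407.43806406,  668.35834126])}
scene [  -6. -458.  741.]
{'vfov': 56.61396255726084, 'cx': 258.82331889888457, 'cy': 190.78174250676543, 'rvec': array([ 0.65121909, -2.5827219 ,  1.22407395]), 'tvec': array([583.15891282, 294.47378153, 688.89885805])}
side [349. 582. 664.]
{'vfov': 63.83486653126067, 'cx': 254.47951272537082, 'cy': 194.8779231473151, 'rvec': array([-2.84436096e+00, -1.22051419e-03,  1.84158851e-03]), 'tvec': array([-599.10894387,  -34.97535774,  391.55724738])}
wrist [600.  82. 384.]
{'t': 0.15, 'joint_pos': array([-1.15117651e-01,  3.59378612e-01,  1.51117907e+00, -2.35764757e-05,
        1.27253854e+00, -1.15077924e-01]), 'dq': array([ 0.00022002, -0.00177577, -0.00415503,  0.00189251, -0.00179297,
       -0.00025554]), 'joint_efforts': array([ 6.01716038e-04, -5.15759647e+01, -2.71007627e+01,  6.74942834e-02,
        3.05557286e-02, -7.96465724e-05]), 'eef_pos': array([5.99570160e+02, 2.46079497e-02, 3.01981181e+02]), 'orientation': array([-5.82127490e-04,  7.07118171e-01,  7.07094991e-01, -4.75853152e-04]), 'contact_force': array([0.166804  , 0.08718024, 0.50469741]), 'ft_torque': array([-0.02223982, -0.03432704, -0.01148488]), 'grip_force': 0.0, 'gripper_width': 87.68881604626719}
```

View pics/scene0b.png

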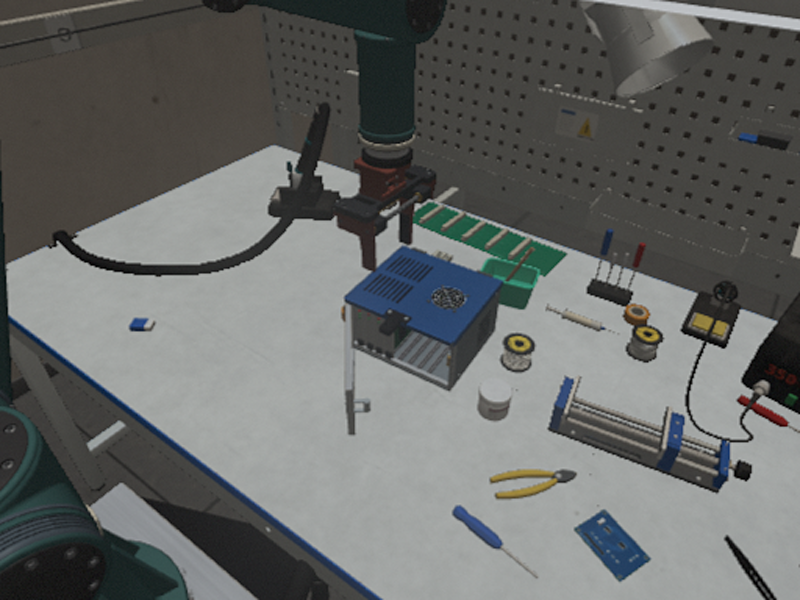

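View pics/side0b.png

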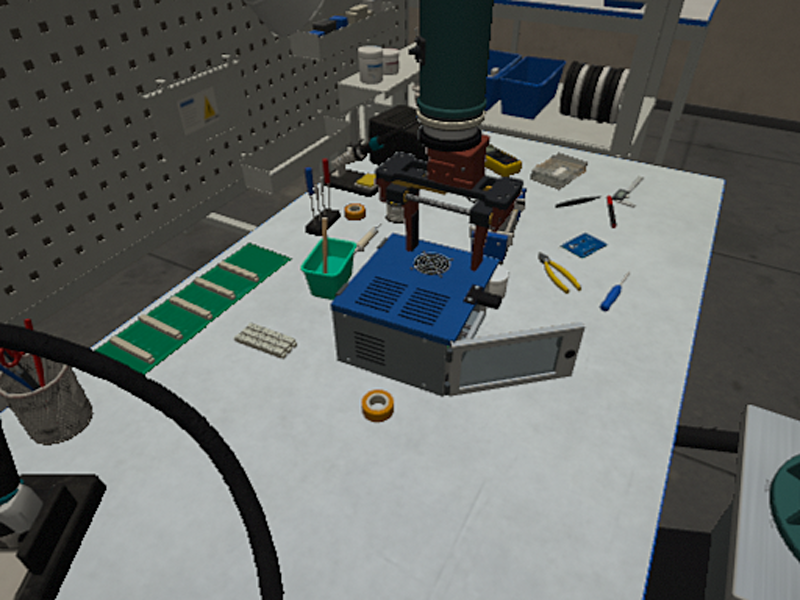

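The scene view shows the case with its cover shut: cover corners at about (346,295), (453,345), (503,287) and (405,249), and the pull near (397,320). The door is edge-on, with its free edge at about (351,433). In the side view the door is wide open: hinge top (452,345), free-edge top (583,325), and the pull at (485,297). Pixels are at 800x600.

```bash
python3 - <<'E'
from h import *
for n in('scene','side'):
    im=cv2.imread(f'pics/{n}0.png'); C=cal(n)
    hsv=cv2.cvtColor(im,cv2.COLOR_BGR2HSV)
    m=cv2.inRange(hsv,(105,120,50),(125,255,255))
    m=cv2.morphologyEx(m,cv2.MORPH_CLOSE,np.ones((9,9)))
    m=cv2.morphologyEx(m,cv2.MORPH_OPEN,np.ones((5,5)))
    cs=max(cv2.findContours(m,0,2)[0],key=cv2.contourArea)
    h=cv2.convexHull(cs); q=cv2.approxPolyDP(h,6,True)[:,0]
    print(n,cv2.contourArea(cs))
    for p in q: print(p,(p/.64).round(),onz(C,*p,136).round(1))
S=cal('scene');D=cal('side');s=.64
for nm,a,z in [('hinge top',(452,345),122),('hinge bot',(450,393),16),('free top',(583,325),122),('free bot',(573,376),16)]:
    print('side',nm,onz(D,a[0]*s,a[1]*s,z).round(1))
for nm,a,z in [('free top?',(350,396),122),('free bot',(351,433),16),('hinge top',(348,306),122)]:
    print('scene',nm,onz(S,a[0]*s,a[1]*s,z).round(1))
for nm,C,a,z in [('jar',S,(494,392),50),('tape',D,(378,401),19),('cutA',S,(575,474),6),('cutB',S,(492,485),6),('spool',S,(519,345),45),('spool2',S,(645,335),45),('jar2',D,(500,270),50)]:
    print(nm,onz(C,a[0]*s,a[1]*s,z).round())
def crop(n,x0,y0,w,h):
    i=cv2.imread(f'pics/{n}0.png')[y0:y0+h,x0:x0+w]; return cv2.resize(i,(400,400),interpolation=cv2.INTER_CUBIC)
cv2.imwrite('pics/c1.png',np.hstack([crop('scene',210,150,130,130),crop('side',270,150,130,130)]))
E
```

```text
scene 3166.5
[224 187] [350. 292.] [568.7  60.1 136. ]
[256 159] [400. 248.] [730.8  70.  136. ]
[318 179] [497. 280.] [ 752.3 -129.4  136. ]
[290 218] [453. 341.] [ 569.3 -149.5  136. ]
side 4373.5
[323 151] [505. 236.] [ 582.8 -219.1  136. ]
[291 217] [455. 339.] [552.2  58.8 136. ]
[215 196] [336. 306.] [735.   77.7 136. ]
[250 150] [391. 234.] [ 759.5 -129.7  136. ]
side hinge top [555.9  57.7 122. ]
side hinge bot [555.6  52.   16. ]
side free top [405.8 -70.4 122. ]
side free bot [400.2 -71.3  16. ]
scene free top? [395.5 -83.  122. ]
scene free bot [406.1 -69.4  16. ]
scene hinge top [550.3  50.2 122. ]
jar [ 586. -224.   50.]
tape [643. 120.  19.]
cutA [ 550. -387.    6.]
cutB [ 460. -294.    6.]
spool [ 716. -205.   45.]
spool2 [ 877. -382.   45.]
jar2 [ 588. -236.   50.]
```

View pics/c1.png

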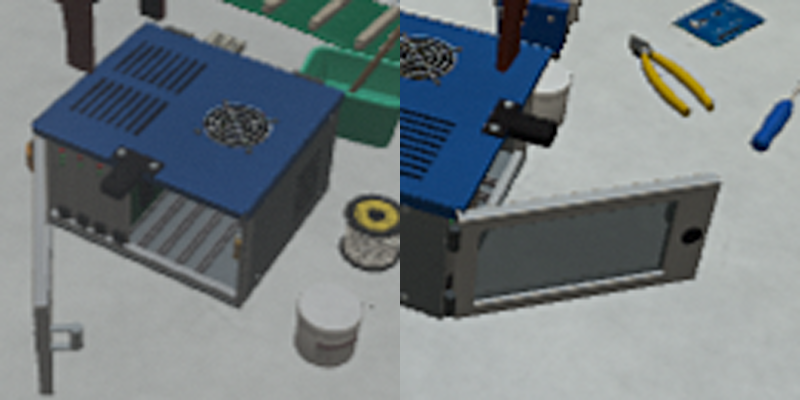

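The crops show sharp corners. Scene: front left (34,127), front right (240,215), rear right (345,92), rear left (150,25), and the door's top edge from (38,135) to its free end. Side: front left (455,213), free-edge top (718,180).

```bash
python3 - <<'E'
from h import *
S=cal('scene');D=cal('side');k=130/400
sc=lambda u,v:(210+u*k,150+v*k); sd=lambda u,v:(270+(u-400)*k,150+v*k)
P={}
for n,p in dict(FL=(34,127),FR=(240,215),RR=(345,92),RL=(152,24)).items():
    P[n]=onz(S,*sc(*p),136); print(n,P[n].round(1))
print('W',np.linalg.norm(P['FL']-P['FR']),np.linalg.norm(P['RL']-P['RR']),'D',np.linalg.norm(P['FL']-P['RL']),np.linalg.norm(P['FR']-P['RR']))
a=P['FL']-P['FR']+P['RL']-P['RR'];b=P['RL']+P['RR']-P['FL']-P['FR']
print('yaw',np.degrees(np.arctan2(-a[0],a[1])),np.degrees(np.arctan2(b[1],b[0])),'ctr',sum(P.values())/4)
print('side FL',onz(D,*sd(455,215),136))
for nm,p,q in [('FL',(34,127),(455,213)),('pulltip',(117,192),(545,136)),('doorfreebot',(45,393),(696,279)),('dooroutertopfree',(37,306),(719,179))]:
    print(nm,tri(ray(S,*sc(*p)),ray(D,*sd(*q))))
E
```

```text
FL [549.9  54.6 136. ]
FR [ 560.7 -149.1  136. ]
RR [ 755.5 -140.7  136. ]
RL [742.3  65.5 136. ]
W 204.01132998552208 206.6240081015155 D 192.70182438636755 194.93159378523725
yaw 3.360073122668012 2.836519731864596 ctr [652.06974685 -42.42476467 136.        ]
side FL [554.37789302  70.04147609 136.        ]
FL (array([557.61771421,  61.23657698, 128.36068953]), [np.float64(0.569940977280324), np.float64(0.5699409772803646)])
pulltip (array([532.70072483, -48.52760127, 128.07668584]), [np.float64(0.549439955790016), np.float64(0.5494399557899002)])
doorfreebot (array([402.59717538, -70.78583021,  16.71541944]), [np.float64(1.4872650904804068), np.float64(1.4872650904804914)])
dooroutertopfree (array([403.81723531, -71.06707465, 120.89406619]), [np.float64(0.8693189980246875), np.float64(0.8693189980246349)])
```

carry_out(
  deltas=[
    [-0.05,0,0,0,0,0.2],
    [-0.1,0,0,0,0,0.4],
    [-0.15,0,0,0,0,0.6],
    [-0.2,0,0,0,0,0.8],
    [-0.24,-0.005,0,0,0,1],
    [-0.24,-0.005,0,0,0,1],
  ],
  jaw=255,
  force=20,
)

```text
t: 0.65
eef_pos: [400.6, -3.3, 301.4]
orientation: [-0.003, 0.498, 0.867, -0.002]
contact_force: [-0.5, 1.2, -0.1]
gripper_width: 51.5
grip_force: 0.0
```

carry_out(
  deltas=[
    [0,0,0,0,0,0.2],
    [0,0,0,0,0,0.4],
    [0,0,0,0,0,0.6],
    [0,0,0,0,0,0.8],
    [0,0,0,0,0,1],
    [0,0,0,0,0,1],
  ],
)

```text
t: 1.15
eef_pos: [408.3, -4.0, 302.6]
orientation: [0.0, 0.257, 0.966, -0.0]
contact_force: [0.1, 0.1, -0.4]
gripper_width: 11.2
grip_force: 0.0
```

carry_out(
  deltas=[
    [0,0,0,0,0,0.2],
    [0,0,0,0,0,0.4],
    [0,0,0,0,0,0.6],
    [0,0,0,0,0,0.8],
    [0,0,0,0,0,1],
    [0,0,0,0,0,1.0],
  ],
)

```text
t: 1.65
eef_pos: [408.2, -4.0, 302.6]
orientation: [0.0, -0.0, 1.0, -0.0]
contact_force: [-0.4, 0.6, -0.1]
gripper_width: 0.6
grip_force: 0.0
```

carry_out(
  deltas=[
    [0,0,-0.045,0,0,0.1],
    [0,0,-0.09,0,0,0.1],
    [0,0,-0.13,0,0,0.1],
    [0,0,-0.17,0,0,0.1],
    [0,0,-0.17,0,0,0.1],
    [0,0,-0.17,0,0,0.1],
  ],
)

```text
t: 2.15
eef_pos: [407.0, -3.8, 165.8]
orientation: [-0.002, -0.024, 1.0, 0.0]
contact_force: [0.5, -0.1, 0.9]
gripper_width: 0.7
grip_force: 0.0
```

```bash
python3 - <<'E'
from h import *
s=save('side','side1.png');c=save('scene','scene1.png')
cv2.imwrite('pics/c2.png',cv2.resize(np.hstack([c[120:300,170:370],s[120:300,240:440]])[:,:,::-1],(800,360),interpolation=cv2.INTER_CUBIC))
E
```

```text
(no output)
```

View pics/c2.png

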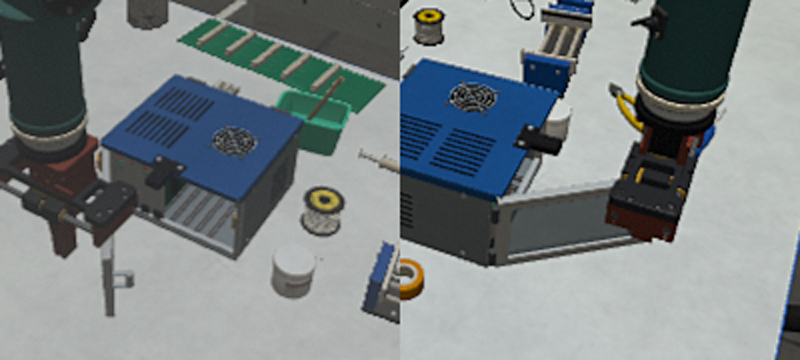

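The gripper stands on the outer side of the half-open door, with the fingers near (70,245) in the left half. The cover and pull are in clear view. Next I sweep the door along its arc.

carry_out(
  deltas=[
    [0.011,-0.019,0,0,0,0],
    [0.0225,-0.0375,0,0,0,0],
    [0.038,-0.055,0,0,0,0],
    [0.053,-0.071,0,0,0,0],
    [0.067,-0.082,0,0,0,0],
    [0.082,-0.092,0,0,0,0],
    [0.096,-0.101,0,0,0,0],
    [0.111,-0.108,0,0,0,0],
    [0.126,-0.114,0,0,0,0],
    [0.141,-0.119,0,0,0,0],
    [0.141,-0.119,0,0,0,0],
  ],
)

```text
t: 3.17
eef_pos: [524.8, -100.7, 169.6]
orientation: [0.004, -0.025, 1.0, -0.001]
contact_force: [1.1, -0.1, 1.2]
gripper_width: 0.5
grip_force: 0.0
```

carry_out(
  deltas=[
    [0.006,-0.001,0,0,0,0],
    [0.012,-0.002,0,0,0,0],
    [0.018,-0.003,0,0,0,0],
    [0.024,-0.003,0,0,0,0],
    [0.028,-0.003,0,0,0,0],
    [0.028,-0.003,0,0,0,0],
  ],
)

```text
t: 3.67
eef_pos: [540.6, -101.3, 166.3]
orientation: [-0.003, -0.026, 1.0, 0.0]
contact_force: [-7.6, -2.6, 6.1]
gripper_width: 0.4
grip_force: 4.0
```

carry_out(
  deltas=[
    [0.0025,0,0,0,0,0],
    [0.005,0,0,0,0,0],
    [0.0075,0,0,0,0,0],
    [0.0075,0,0,0,0,0],
  ],
)

```text
t: 4.0
eef_pos: [548.4, -101.3, 166.3]
orientation: [-0.001, -0.026, 1.0, 0.0]
contact_force: [-0.5, -0.3, -0.4]
gripper_width: 0.4
grip_force: 0.0
```

carry_out(
  deltas=[
    [0.0025,0,0,0,0,0],
    [0.005,0,0,0,0,0],
    [0.005,0,0,0,0,0],
  ],
)

```text
t: 4.25
eef_pos: [550.4, -101.3, 166.2]
orientation: [-0.003, -0.027, 1.0, 0.0]
contact_force: [-10.7, -1.8, 5.6]
gripper_width: 0.3
grip_force: 5.0
```

carry_out(
  deltas=[
    [0.0025,0,0,0,0,0],
    [0.0025,0,0,0,0,0],
    [0.0025,0,0,0,0,0],
  ],
)

```text
t: 4.5
eef_pos: [550.6, -101.2, 166.1]
orientation: [-0.005, -0.027, 1.0, 0.0]
contact_force: [-14.6, -2.9, 11.1]
gripper_width: 0.6
grip_force: 7.6
```

carry_out(
  deltas=[
    [-0.03,0,0,0,0,0],
    [-0.08,0,0.03,0,0,0],
    [-0.13,0.03,0.08,0,0,0],
    [-0.17,0.06,0.13,0,0,0],
    [-0.17,0.07,0.15,0,0,0],
    [-0.17,0.07,0.15,0,0,0],
  ],
  jaw=0,
)

```text
t: 5.0
eef_pos: [418.0, -44.1, 290.1]
orientation: [0.002, -0.026, 1.0, -0.0]
contact_force: [1.1, -0.3, -0.3]
gripper_width: 36.9
grip_force: 0.0
```

```bash
python3 - <<'E'
from h import *
w=save('wrist','wrist2.png');s=save('side','side2.png');c=save('scene','scene2.png')
np.save('wc.npy',np.array(list(cal('wrist')),dtype=object),allow_pickle=True)
print(ctrl.sense()['eef_pos'])
b=cv2.resize(np.hstack([c[140:260,200:340],s[140:260,260:400]])[:,:,::-1],(800,343),interpolation=cv2.INTER_CUBIC)
cv2.imwrite('pics/c3.png',b)
E
```

```text
[420.48953094 -45.77155841 287.42793056]
```

View pics/c3.png

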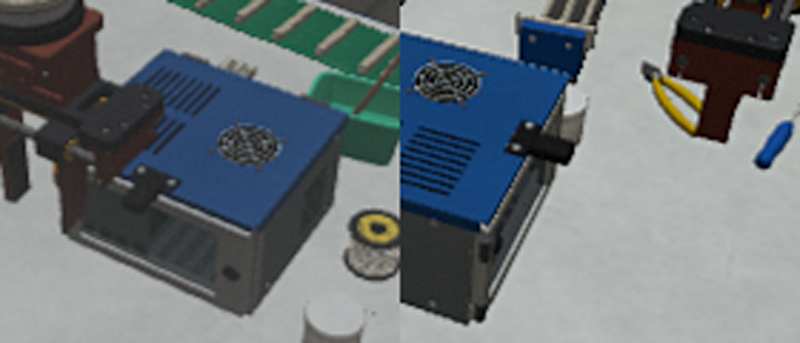

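View pics/wrist2.png

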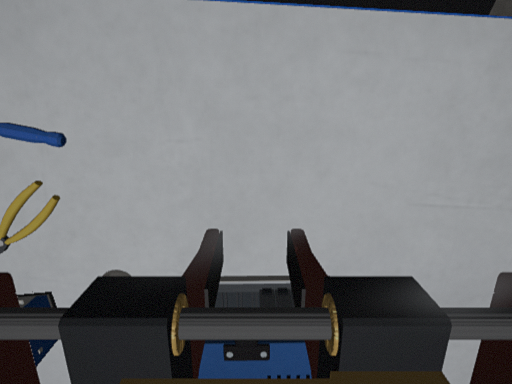

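The door is flush with the shell, its latch knob at (230,272) in the left half. The pull juts out above it in both views. In the wrist image the pull's plate screws are at (228,353) and (264,353), and the finger midline is at about 254.

```bash
python3 - <<'E'
from h import *
W=np.load('wc.npy',allow_pickle=True)
for p in [(228,353),(264,353)]: print('wrist screw',onz(W,*p,138).round(1))
S=cal('scene');D=cal('side');k=280/800
sc=lambda u,v:(200+u*k,140+v*k); sd=lambda u,v:(260+(u-400)*k,140+v*k)
for p in [(137,174),(173,183)]: print('scene screw',onz(S,*sc(*p),138).round(1))
for p in [(530,123),(516,150)]: print('side screw',onz(D,*sd(*p),138).round(1))
for nm,p in dict(FL=(486,230),FR=(566,84)).items(): print(nm,onz(D,*sd(*p),136).round(1))
for nm,p in dict(FR=(250,232),RR=(348,112),RL=(167,50)).items(): print('sc',nm,onz(S,*sc(*p),136).round(1))
# black mask of pull in each (brightness), corners
for n,C,box in(('scene',S,sc),('side',D,sd)):
    im=cv2.imread(f'pics/{n}2.png'); g=im.max(2)
    x0,y0=[int(v) for v in (box(120,160) if n=='scene' else box(505,110))]
    x1,y1=[int(v) for v in (box(185,215) if n=='scene' else box(580,170))]
    print(n,x0,y0); print(g[y0:y1,x0:x1])
E
```

```text
wrist screw [566.9 -61.9 138. ]
wrist screw [565.  -28.3 138. ]
scene screw [558.5 -28.6 138. ]
scene screw [567.5 -62.1 138. ]
side screw [569.5 -63.4 138. ]
side screw [565.8 -25.  138. ]
FL [549.4  69.5 136. ]
FR [ 563.8 -132.8  136. ]
sc FR [ 556.  -150.6  136. ]
sc RR [ 757.8 -138.5  136. ]
sc RL [741.9  68.7 136. ]
scene 242 196
[[ 48  48  50  52  92 115 117 117 117 115 112 113 113 111 112 111 111 111
  111 111 111 112]
 [ 50  51  55  93 113 117  99  78  93 110 117 114 114 112 112 112 111 111
  113 111 112 112]
 [ 51  55  95 115 117 100  87 102  83  68  76  93 109 113 111 110 111 111
  113 111 114 112]
 [ 56  94 116 117  99  64 102 130  97  47  41  55  72  94 110 114 113 111
  112 113 112 112]
 [ 56 102 121 111  75  43  71  84  64  46  42  41  42  58  69  76  92 109
  115 115 113 112]
 [ 50  66  80  69  57  44  40  40  41  43  43  45  43  41  45  43  54  72
   93 110 114 114]
 [ 91  53  45  47  47  51  44  42  41  43  44  43  42  40  43  40  39  53
   67  74  83 106]
 [144 146 129  91  57  49  46  43  44  41  45  44  43  44  46  41  72 123
  126  78  42  81]
 [101 115 146 156 1
[... 2691 characters left out ...]
  19  14   0 169 196]
 [ 95  78  43  13  14  18  25  19  14   3   4  11  12  12  12  12  15  19
   19  23  27  26  23   7  16 170 196]
 [120 122 116 113  93  45  22  18  58  55  25   2   6  13   9   7   9   8
   14  15  16  20  12   0 108 182 193]
 [123 123 126 127 122 118 128  66 108  89  49  30  19  12   5   5   7   5
    8   7   6   9   0  18 165 197 193]
 [123 122 123 122 126 135 102  88  94  74  45  36  34  33  32  47  28  10
    0   0   0   0   0 106 183 195 190]
 [122 122 123 123 125 129  67 133 101  47  35  33  36  36  34  65  63  51
   59 125  78  20  56 164 194 190 188]
 [123 123 123 125 131  92  78  93  72  37  26  36  34  34  39  67  62  51
   99 179 183 175 178 191 193 191 190]]
```

carry_out(
  deltas=[
    [0,0,0,0.01,-0.2,0],
    [0.04,0,0,0.02,-0.4,0],
    [0.08,0,-0.02,0.037,-0.6,0],
    [0.116,-0.002,-0.05,0.037,-0.667,0],
    [0.116,-0.002,-0.058,0.037,-0.667,0],
    [0.116,-0.002,-0.058,0.037,-0.667,0],
    [0.116,-0.002,-0.058,0.037,-0.667,0],
  ],
  jaw=0,
)

```text
t: 5.73
eef_pos: [511.5, -47.5, 238.2]
orientation: [0.172, -0.026, 0.985, 0.006]
contact_force: [0.3, -0.4, 0.1]
gripper_width: 87.7
grip_force: 0.0
```

```bash
python3 - <<'E'
from h import *
from scipy.spatial.transform import Rotation as R
w=save('wrist','wrist3.png')
s=ctrl.sense(); q=np.array(s['orientation']);r=R.from_quat(q[[1,2,3,0]]).as_matrix()
print(s['eef_pos'],s['gripper_width'],r.round(3),'grasp',s['eef_pos']+61*r[:,2])
E
```

```text
[511.7324753  -47.47377135 239.22520833] 87.67006269131835 [[-0.939 -0.052  0.34 ]
 [-0.049  0.999  0.019]
 [-0.34   0.001 -0.94 ]] grasp [532.44939626 -46.3022656  181.86287957]
```

View pics/wrist3.png

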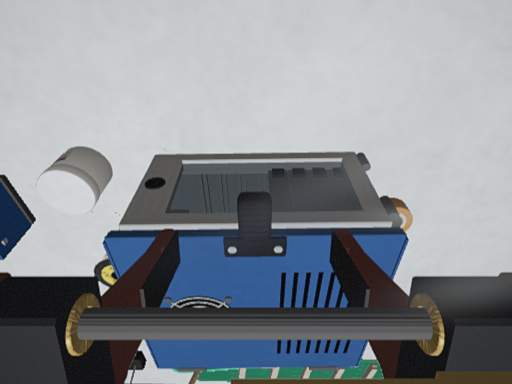

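The wrist view shows the pull centred between the fingers: tip at (254,193), root at about (255,235). The door is flush.

```bash
python3 - <<'E'
from h import *
W=cal('wrist')
for p,z in [((254,192),140.5),((254,235),140.5),((232,250),138),((278,250),138),((105,233),136),((407,233),136)]: print(p,onz(W,*p,z).round(1))
E
```

```text
(254, 192) [517.  -46.4 140.5]
(254, 235) [552.5 -44.5 140.5]
(232, 250) [570.4 -59.2 138. ]
(278, 250) [568.7 -26.7 138. ]
(105, 233) [ 560.2 -145.9  136. ]
(407, 233) [549.6  60.1 136. ]
```

carry_out(
  deltas=[
    [0,0,-0.02,0,0,0],
    [0,0,-0.04,0,0,0],
    [0,0,-0.05,0,0,0],
    [0,0,-0.05,0,0,0],
  ],
)

```text
t: 6.12
eef_pos: [511.0, -47.0, 199.2]
orientation: [0.173, -0.026, 0.985, 0.005]
contact_force: [0.6, 1.0, 0.3]
gripper_width: 87.7
grip_force: 0.0
```

carry_out(
  deltas=[
    [0,0,-0.006,0,0,0],
    [0,0,-0.01,0,0,0],
    [0,0,-0.01,0,0,0],
    [0,0,-0.01,0,0,0],
  ],
)

```text
t: 6.45
eef_pos: [512.2, -47.3, 192.6]
orientation: [0.174, -0.026, 0.984, 0.005]
contact_force: [0.1, -0.7, -0.2]
gripper_width: 87.9
grip_force: 0.0
```

carry_out(
  deltas=[
    [0,0,0,0,0,0],
    [0,0,0,0,0,0],
    [0,0,0,0,0,0],
    [0,0,0,0,0,0],
    [0,0,0,0,0,0],
    [0,0,0,0,0,0],
    [0,0,0,0,0,0],
    [0,0,0,0,0,0],
    [0,0,0,0,0,0],
    [0,0,0,0,0,0],
    [0,0,0,0,0,0],
    [0,0,0,0,0,0],
    [0,0,0,0,0,0],
    [0,0,0,0,0,0],
  ],
  jaw=255,
  force=25,
)

```text
t: 7.62
eef_pos: [512.0, -47.5, 192.2]
orientation: [0.174, -0.026, 0.984, 0.005]
contact_force: [-1.1, -3.2, -0.1]
gripper_width: 21.8
grip_force: 25.0
```

```bash
python3 - <<'E'
import numpy as np
a,z=-237,58.7
P=lambda t:np.array([a*np.cos(t)+z*np.sin(t),-a*np.sin(t)+z*np.cos(t)])
for s,e in((0,28),(28,55)):
    for t in np.linspace(s,e,11)[1:]:
        d=(P(np.radians(t))-P(np.radians(s)))/800; w=(t-s)/30
        print([round(float(v),4) for v in (d[0],d[0]*.055,d[1],-.055*w,w,0)],end=', ')
    print()
E
```

```text
[0.0039, 0.0002, 0.0144, -0.0051, 0.0933, 0.0], [0.0086, 0.0005, 0.0286, -0.0103, 0.1867, 0.0], [0.0139, 0.0008, 0.0425, -0.0154, 0.28, 0.0], [0.0199, 0.0011, 0.0561, -0.0205, 0.3733, 0.0], [0.0266, 0.0015, 0.0695, -0.0257, 0.4667, 0.0], [0.0339, 0.0019, 0.0825, -0.0308, 0.56, 0.0], [0.0418, 0.0023, 0.0951, -0.0359, 0.6533, 0.0], [0.0503, 0.0028, 0.1074, -0.0411, 0.7467, 0.0], [0.0594, 0.0033, 0.1192, -0.0462, 0.84, 0.0], [0.0691, 0.0038, 0.1305, -0.0513, 0.9333, 0.0], 
[0.0099, 0.0005, 0.0105, -0.0049, 0.09, 0.0], [0.0202, 0.0011, 0.0205, -0.0099, 0.18, 0.0], [0.031, 0.0017, 0.03, -0.0149, 0.27, 0.0], [0.0422, 0.0023, 0.0389, -0.0198, 0.36, 0.0], [0.0539, 0.003, 0.0474, -0.0248, 0.45, 0.0], [0.0659, 0.0036, 0.0553, -0.0297, 0.54, 0.0], [0.0783, 0.0043, 0.0626, -0.0347, 0.63, 0.0], [0.091, 0.005, 0.0693, -0.0396, 0.72, 0.0], [0.104, 0.0057, 0.0754, -0.0445, 0.81, 0.0], [0.1173, 0.0065, 0.0809, -0.0495, 0.9, 0.0],
```

carry_out(
  deltas=[
    [0.004,0,0.0144,-0.005,0.093,0],
    [0.0086,0.0005,0.0286,-0.01,0.187,0],
    [0.014,0.0008,0.0425,-0.015,0.28,0],
    [0.02,0.001,0.056,-0.02,0.373,0],
    [0.0266,0.0015,0.0695,-0.026,0.467,0],
    [0.034,0.002,0.0825,-0.031,0.56,0],
    [0.042,0.0023,0.095,-0.036,0.653,0],
    [0.05,0.0028,0.1074,-0.041,0.747,0],
    [0.0594,0.0033,0.119,-0.046,0.84,0],
    [0.069,0.004,0.1305,-0.051,0.933,0],
    [0.069,0.004,0.1305,-0.051,0.933,0],
    [0.069,0.004,0.1305,-0.051,0.933,0],
  ],
)

```text
t: 8.62
eef_pos: [567.9, -44.1, 296.1]
orientation: [-0.069, -0.026, 0.997, -0.002]
contact_force: [2.7, -4.0, -1.6]
gripper_width: 21.5
grip_force: 25.0
```

```bash
python3 - <<'E'
from h import *
s=ctrl.sense(); print(s['joint_pos'].round(2),s['eef_pos'],s['contact_force'])
im=save('side','side4.png'); c=save('scene','scene4.png')
cv2.imwrite('pics/c4.png',cv2.resize(np.hstack([c[60:270,150:370],im[60:270,220:440]])[:,:,::-1],(800,382),interpolation=cv2.INTER_CUBIC))
E
```

```text
[-0.18  0.38  1.5  -0.03  1.4  -1.8 ] [567.88017837 -44.09899967 296.13171408] [ 2.65238161 -3.99455668 -1.56629157]
```

View pics/c4.png

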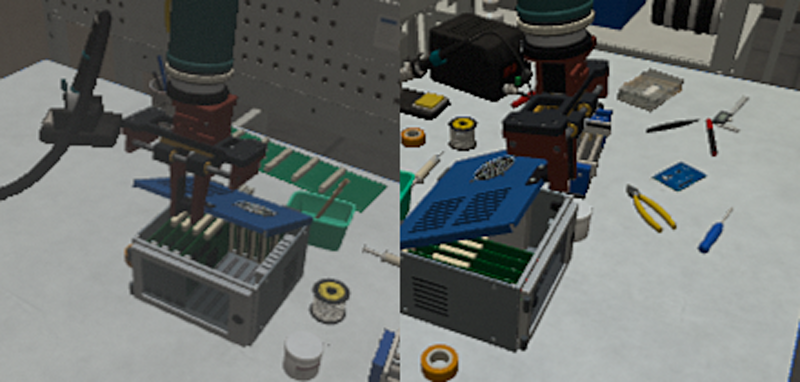

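The cover is up by about 28° and firmly gripped, with the door shut and the bystanders in place. I continue the arc.

carry_out(
  deltas=[
    [0.01,0.0005,0.0105,-0.005,0.09,0],
    [0.02,0.001,0.0205,-0.01,0.18,0],
    [0.031,0.0017,0.03,-0.015,0.27,0],
    [0.042,0.0023,0.039,-0.02,0.36,0],
    [0.054,0.003,0.0474,-0.025,0.45,0],
    [0.066,0.0036,0.0553,-0.03,0.54,0],
    [0.078,0.0043,0.0626,-0.035,0.63,0],
    [0.091,0.005,0.0693,-0.04,0.72,0],
    [0.104,0.0057,0.0754,-0.0445,0.81,0],
    [0.1173,0.0065,0.081,-0.0495,0.9,0],
    [0.1173,0.0065,0.081,-0.0495,0.9,0],
    [0.1173,0.0065,0.081,-0.0495,0.9,0],
    [0.1173,0.0065,0.081,-0.0495,0.9,0],
    [0.1173,0.0065,0.081,-0.0495,0.9,0],
    [0.1173,0.0065,0.081,-0.0495,0.9,0],
  ],
)

```text
t: 9.97
eef_pos: [660.9, -38.5, 360.8]
orientation: [-0.3, -0.025, 0.954, -0.008]
contact_force: [2.6, 2.3, -4.4]
gripper_width: 21.7
grip_force: 25.0
```

```bash
python3 - <<'E'
from h import *
from scipy.spatial.transform import Rotation as R
s=ctrl.sense(); q=np.array(s['orientation']);r=R.from_quat(q[[1,2,3,0]]).as_matrix()
g=s['eef_pos']+61*r[:,2]; print(s['eef_pos'],s['contact_force'],s['grip_force'],s['gripper_width'],'grasp',g,'ang',np.degrees(np.arctan2(g[2]-133.5,748.7-g[0])),'rad',np.hypot(g[2]-133.5,748.7-g[0]),'tilt',np.degrees(np.arctan2(-r[0,2],-r[2,2])))
im=save('side','side5.png'); c=save('scene','scene5.png')
cv2.imwrite('pics/c5.png',cv2.resize(np.hstack([c[60:270,150:370],im[60:270,220:440]])[:,:,::-1],(800,382),interpolation=cv2.INTER_CUBIC))
E
```

```text
[660.89969633 -38.46205773 360.79810872] [ 2.59604471  2.32698101 -4.35397221] 25.004335641860962 21.674069658344397 grasp [626.02605636 -40.32544234 310.78454023] ang 55.31828635386698 rad 215.58920347326494 tilt 34.88743078505924
```

View pics/c5.png

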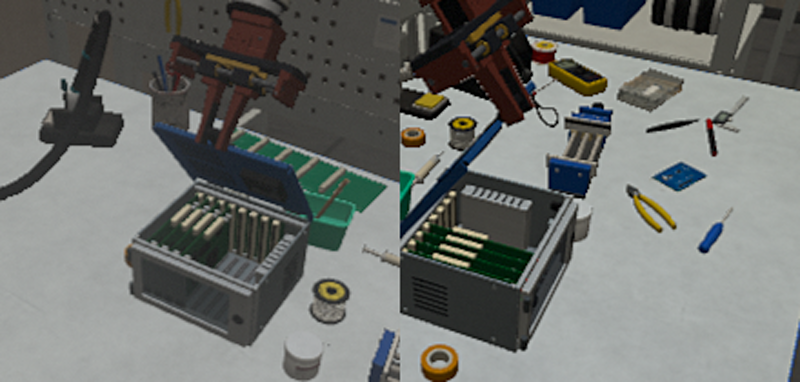

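The cover stands at about 55° (grasp geometry gives 55.3°, the tool has turned 55°). The pull is gripped at 25 N and the door is flush, so I hand in.

```bash
python3 -c "
from workcell import hand_in; print(hand_in())"
```

```text
the job is handed in; nothing more can be done
None
```

I handed the job in with the door pushed shut on its catch and the cover held still at about 55° by its pull, gripped at 25 N; the simulator gave no verdict.

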